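# Lid and clip the potato box

### The job

Put the white lid on the box of peeled potatoes standing on the sloped stand, so that it sits flush on the rim all round, and only then flip its four side clips down flat against the box's sides. Leave the saucepans, the jar, the mug and the spoon where they are.

Things in the scene. Friction and masses are not known exactly. Their poses are not given: they have to be found in the camera images.
- box: Clear food box of peeled potatoes, fixed on a low sloped stand; does not move. Outside 130 (x) x 180 (y) x 85 (z) mm, walls 4 mm, mouth 122 x 172 mm. Origin: centre of its underside, 45 mm above the counter. z runs up out of the mouth; the stand leans it 28 degrees to the front (-x, towards the robot, give or take its yaw), so the front rim is the lower one.
- box_rim (a point): Centre of the box's mouth, in the plane of the rim, 85 mm up the box's z axis; axes as the box's.
- lid: Loose white lid, 0.2 to 0.4 kg, at first right way up on the counter. Flange 136 (x) x 186 (y) mm, z = 8 to 18 mm; under it a plug 116 x 166 mm, its lowest 4 mm stepped in to 108 x 158 mm, entering the box's mouth with 3 mm play a side. Origin: centre of the plug's underside; z up. Seated: flange on the rim all round, origin 77 mm up the box's z, either way round; it may slip 3 mm downhill.
- lid_rib (a point): Middle of the lid's solid upright grip rib, centred on its top: 14 (lid x) x 76 (lid y) mm, z = 18 to 48 mm in the lid's frame; this point is at z = 33 mm; axes as the lid's.
- clip_px (a joint): Clip at the middle of the lid's +x (long) side: flat grey plate 44 mm wide, 34 mm long from hinge to free end, 4 mm thick, hinge line along the edge through (71, 0, 14) mm in the lid's frame. Rad: 0 = shut, hanging straight down by the box's side (stop); 1.57 = straight out; 2.1 = upper stop. Starts at 1.5 to 1.9; light friction (0.03 N m), no spring, stays where left.
- clip_px_end (a point): Middle of the free end of the clip on the lid's +x (long) side, 34 mm from its hinge line.
- clip_py (a joint): Clip at the middle of the lid's +y (short) side: flat grey plate 44 mm wide, 34 mm long from hinge to free end, 4 mm thick, hinge line along the edge through (0, 96, 14) mm in the lid's frame. Rad: 0 = shut, hanging straight down by the box's side (stop); 1.57 = straight out; 2.1 = upper stop. Starts at 1.5 to 1.9; light friction (0.03 N m), no spring, stays where left.
- clip_py_end (a point): Middle of the free end of the clip on the lid's +y (short) side, 34 mm from its hinge line.
- clip_nx (a joint): Clip at the middle of the lid's -x (long) side: flat grey plate 44 mm wide, 34 mm long from hinge to free end, 4 mm thick, hinge line along the edge through (-71, 0, 14) mm in the lid's frame. Rad: 0 = shut, hanging straight down by the box's side (stop); 1.57 = straight out; 2.1 = upper stop. Starts at 1.5 to 1.9; light friction (0.03 N m), no spring, stays where left.
- clip_nx_end (a point): Middle of the free end of the clip on the lid's -x (long) side, 34 mm from its hinge line.
- clip_ny (a joint): Clip at the middle of the lid's -y (short) side: flat grey plate 44 mm wide, 34 mm long from hinge to free end, 4 mm thick, hinge line along the edge through (0, -96, 14) mm in the lid's frame. Rad: 0 = shut, hanging straight down by the box's side (stop); 1.57 = straight out; 2.1 = upper stop. Starts at 1.5 to 1.9; light friction (0.03 N m), no spring, stays where left.
- clip_ny_end (a point): Middle of the free end of the clip on the lid's -y (short) side, 34 mm from its hinge line.
- saucepans: Bystander: two nested steel saucepans, 170 mm across, 105 mm tall, with black handles fanned apart. Origin: centre of the underside.
- jar: Bystander: closed glass jar, 68 mm across, 100 mm tall. Origin: centre of the underside.
- mug: Bystander: white mug, 80 mm across, 90 mm tall. Origin: centre of the underside.
- spoon: Bystander: steel spoon lying flat on the counter in front of the robot. Origin: a point of its long axis (x), at counter height.
There are look-alikes about, which are no part of the job. Several things have the shape of the lid; the one meant has the colours described above.

How it is judged:
On the way:
1. the lid sits flush on the box's rim, with all four clips still up (x of lid in the frame of box between -0.006 and 0.006 m and y of lid in the frame of box between -0.006 and 0.006 m and z of lid in the frame of box between 0.072 and 0.08 m and angle between the z axis of lid and the z axis of box, either way round below 0.06 rad and angle between the x axis of lid and the x axis of box, either way round below 0.1 rad and value of joint each of clip_px, clip_py, clip_nx, clip_ny above 0.8 rad), for 0.2 s.
At the end, for the whole second after the job is handed in: The lid is at rest on the box: centred within 6 mm, its origin 72 to 80 mm up the box's z axis, parallel to the rim within 0.06 rad and square to it within 0.10 rad (either way round); all four clips are shut to within 0.2 rad of hanging straight down (x of lid in the frame of box between -0.006 and 0.006 m and y of lid in the frame of box between -0.006 and 0.006 m and z of lid in the frame of box between 0.072 and 0.08 m and angle between the z axis of lid and the z axis of box, either way round below 0.06 rad and angle between the x axis of lid and the x axis of box, either way round below 0.1 rad and value of joint each of clip_px, clip_py, clip_nx, clip_ny below 0.2 rad and linear speed of lid below 0.02 m/s); the robot touches nothing.
It fails at once if the saucepans moved by more than 30 mm (distance of saucepans from where it was at the start of the episode above 0.03 m).
It fails at once if the jar moved by more than 30 mm (distance of jar from where it was at the start of the episode above 0.03 m).
It fails at once if the mug moved by more than 30 mm (distance of mug from where it was at the start of the episode above 0.03 m).
It fails at once if the spoon moved by more than 30 mm (distance of spoon from where it was at the start of the episode above 0.03 m).
It also fails if it takes over 56 s, if anything falls off the work surface, if the arm or the gripper's body presses on something with over 40 N, if the wrist force passes 120 N, or if a joint passes its speed limit or range.

### The arm

A 6-joint arm with a two-finger parallel gripper is mounted at the origin on the work surface. World frame = base frame: x ahead of the robot, y to its left, z up, the work surface at z = 0. Lengths are in m, angles in rad, forces in N, time in s.
With the tool pointing down it reaches from about 0.3 to 0.875 m from the base axis. Payload 6.4 kg.
Tool frame: the origin (TCP) lies midway between the tips of the shut fingers; the grasp point (between the pads) lies 19 mm behind it; z points along the fingers, y is the line along which they close (so a half turn about z gives the same grasp; the last joint's range is limited). The gripper opens to 85 mm and grips with 20 to 120 N. Pads are 22 mm wide; open, the fingers measure 114 mm over their backs; the gripper's body (76 mm by 85 mm) begins 54 mm behind the grasp point. The pads swing forward as they close: fully open they stand 13 mm farther back than shut.
Start: joints at [1.032, 0.181, 1.607, -0, 1.354, -0.206], TCP at [0.188, 0.543, 0.231] pointing down, gripper open.
Joint ranges: [-2.99, 2.99], [-0.89, 2.07], [0.3, 2.58], [-1.14, 4.28], [0, 2.63], [-3.12, 3.12]. Speed limits (rad/s): [2.57, 2.57, 3.01, 3.14, 3.14, 3.14].

### API

Orientations are given as a unit quaternion [w, x, y, z].
In Python, from bench import ctrl gives the robot as it stands. The module is installed in compiled form; this text tells all that it offers.
- The arm moves only by the tool move_arm, never from a script. Its argument "plan" is one flat list of numbers, 6 for each row, row after row: the shift along the world's x, y, z in units of 50 mm (1.0 is 50 mm), then the turn, a rotation vector about the world's x, y, z in rad. A call has 1 to 10 rows; each row is the pose to reach, as a shift and turn from the pose commanded when the call began; what a row does not reach only later rows make up. A row lasts 1/8 s, in which the tool goes at most 62.5 mm and 10.7 degrees, less where a joint would pass 70% of its speed; a pose out of reach is approached as far as the arm can. A call with a gripper value outside its range is refused whole. "grip" is the finger opening in mm, from 0 to 85.4, set as the call begins (left out, the last holds). The fingers move at their own pace and stop on an object; the grip force is fixed at half the most. Time passes only in rows, so rows that repeat a pose let the fingers close. It gives the time, the measured TCP pose, the force, the opening and the grip force at its end, in the units of the state.
- ctrl.get_obs(): the state, without advancing time (a new reading comes with each control period).
- ctrl.camera(name): name is "scene" or "top"; returns a dict with "pixels" (400x640x3 uint8, red, green, blue), "fx", "fy", "cx", "cy" (pixels), "origin" and "attitude" of the camera in the world. Camera axes: x right, y down, z forward; pixel columns grow to the right and rows downward; lengths in m; the calibration is good to about 2 mm. A picture is of the moment at which its call begins. There is no depth.
- ctrl.hand_in(): hands the job in; it is judged then, once.
The state is a dict: "time_s": time; "q": joint angles; "dq": joint speeds; "joint_efforts": joint torques, N m; "eef_pos": TCP position; "eef_rot": TCP orientation; "wrist_force": force on the tool from outside, world axes, zero at the start; "torque": the same for the moment, N m; "opening": opening from 0.0 (shut) to 1.0 (fully open); "grasp_force": force on a finger pad.
Only numpy, scipy, OpenCV 4.12 (cv2) and the standard library are available. Lean on these libraries where they do the work, as an engineer would, in place of code of your own. Each camera call takes 0.05 s, during which the arm holds its last target. There are 200 camera calls.

## Working session

There is one attempt and no reset: what is moved stays moved. The work goes in short steps, Python scripts to look and compute and a tool call to move; the robot and the scene stay as the last step left them, time stands still between calls to the robot, and variables do not carry over. Pictures are saved under pics/ and viewed, at most 10 in all, crops included, and the job is handed in when it is done.

Besides the shell and the picture viewer there is one more tool, called after ">>>" by a JSON object that holds its "fn" and its "kwargs", one argument or row to a line. move_arm: Moves the arm, as the interface text tells. Its arguments: {"type":"object","properties":{"plan":{"type":"array"},"grip":{"type":"number"}},"required":["plan"]}

```bash
mkdir -p pics
python3 - <<'E'
from bench import ctrl
import cv2,numpy as np
for n in("scene","top"):
    c=ctrl.camera(n); np.savez(f"{n}0.npz",**c)
    cv2.imwrite(f"pics/{n}0.png",c["pixels"][:,:,::-1])
    print(n,{k:np.round(v,4).tolist() for k,v in c.items() if k!="pixels"})
print({k:np.round(v,3) for k,v in ctrl.get_obs().items()})
E
```

```text
scene {'fx': 482.815, 'fy': 482.815, 'cx': 318.4601, 'cy': 199.968, 'origin': [1.4457, -0.571, 1.093], 'attitude': [-0.3507, 0.7947, 0.4558, -0.1944]}
top {'fx': 436.7159, 'fy': 436.7159, 'cx': 320.7401, 'cy': 193.7443, 'origin': [0.3344, 0.0106, 1.6594], 'attitude': [0.0396, -0.7053, 0.7069, -0.0361]}
{'time_s': np.float64(0.1), 'q': array([ 1.032,  0.181,  1.608,  0.   ,  1.354, -0.206]), 'dq': array([-0.001, -0.002, -0.004,  0.001,  0.   ,  0.   ]), 'joint_efforts': array([ 1.0000e-03, -4.4588e+01, -3.5224e+01, -0.0000e+00,  4.0000e-03,
        0.0000e+00]), 'eef_pos': array([0.188, 0.543, 0.23 ]), 'eef_rot': array([-0.   ,  0.166,  0.986, -0.001]), 'wrist_force': array([-0.153,  0.394,  0.292]), 'torque': array([ 0.016,  0.   , -0.037]), 'grasp_force': np.float64(0.0), 'opening': np.float64(1.002)}
```

View pics/scene0.png

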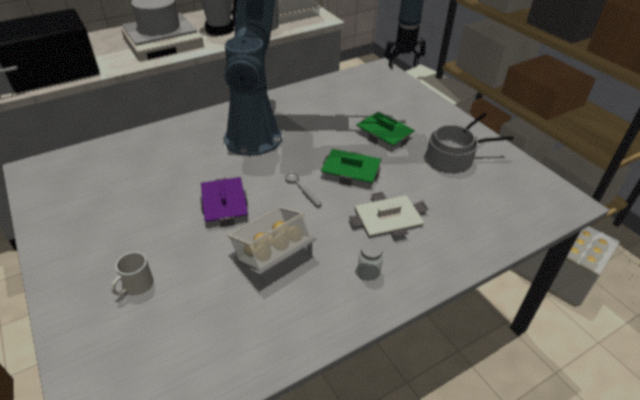

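View pics/top0.png

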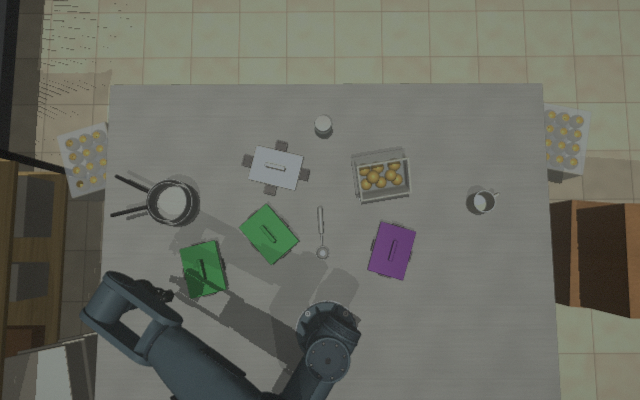

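The scene view shows the white lid at about (390,215), the box at (270,240), the jar at (371,262) and the spoon at (305,190). In the top view (image up is +x, left is +y) the lid is at (276,168), the box at (381,176), the jar at (323,126) and the spoon at (321,232). The green and purple lids are look-alikes. Next I'll zoom on the lid and the box.

```bash
cat > h.py <<'E'
import numpy as np, cv2
from scipy.spatial.transform import Rotation as R
def rot(q): return R.from_quat(np.roll(q,-1))
def ray(c,u,v):
    d=np.stack([(np.asarray(u,float)-c["cx"])/c["fx"],(np.asarray(v,float)-c["cy"])/c["fy"],np.ones_like(np.asarray(u,float))],-1)
    return rot(c["attitude"]).apply(d)
def plane(c,u,v,z):
    d=ray(c,u,v); o=np.asarray(c["origin"]); return o+d*((z-o[2])/d[...,2])[...,None]
def proj(c,p):
    q=rot(c["attitude"]).inv().apply(np.atleast_2d(p)-c["origin"])
    return np.c_[c["fx"]*q[:,0]/q[:,2]+c["cx"],c["fy"]*q[:,1]/q[:,2]+c["cy"]]
def crop(c,x,y,w,h,s):
    return cv2.resize(c["pixels"][y:y+h,x:x+w,::-1],None,fx=s,fy=s,interpolation=cv2.INTER_CUBIC)
def grab(n):
    from bench import ctrl
    return ctrl.camera(n)
E
python3 - <<'E'
from h import *
T=dict(np.load("top0.npz"));S=dict(np.load("scene0.npz"))
a=crop(T,235,130,80,60,5);b=crop(T,340,140,80,60,5);d=crop(S,345,185,90,65,4.4);e=crop(S,222,205,100,75,4)
f=lambda i:cv2.resize(i,(400,300)) 
cv2.imwrite("pics/z.png",np.vstack([np.hstack([f(a),f(b)]),np.hstack([f(d),f(e)])]))
# lid white mask in top
P=cv2.GaussianBlur(T["pixels"],(3,3),0)
print(P[175,262],P[168,340],P[180,290],P[168,276])
for name,c,(x,y,w,h) in(("top",T,(235,130,80,70)),("scene",S,(345,185,95,60))):
    p=c["pixels"][y:y+h,x:x+w].astype(int); 
    g=p.min(2); t,m=cv2.threshold(g.astype(np.uint8),0,255,cv2.THRESH_OTSU)
    print(name,t,[int(np.percentile(g,k)) for k in(5,50,80,95)])
E
```

```text
[139 145 146] [119 121 114] [138 144 146] [112 114 110]
top 103.0 [82, 118, 138, 139]
scene 112.0 [73, 137, 159, 164]
```

View pics/z.png

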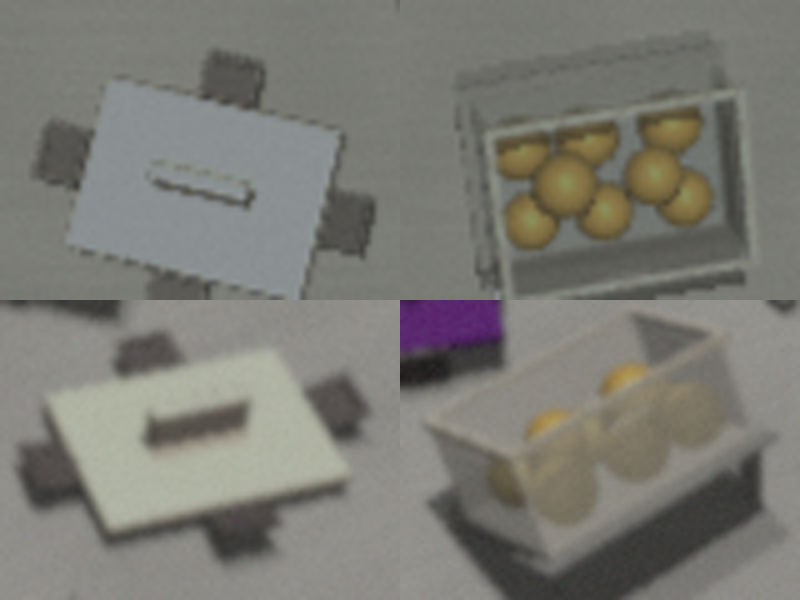

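The zoom shows the white lid with four clips out, its corners clear in the top view. The tilted box's rim is also readable in both views: top corners near zoom (487,132), (743,92), (755,262) and (508,297), scene corners near (427,422), (635,313), (728,336) and (520,452).

Run:
```python
from h import *
T=dict(np.load("top0.npz"));S=dict(np.load("scene0.npz"))
z2=lambda p,ox,oy,sx,sy,x0,y0:np.c_[(p[:,0]-ox+.5)/sx-.5+x0,(p[:,1]-oy+.5)/sy-.5+y0]
lt=z2(np.array([(110,80),(343,130),(300,297),(68,245)],float),0,0,5,5,235,130)
P=plane(T,lt[:,0],lt[:,1],.018)
print("lid top corners",P.round(4).tolist(),"c",P.mean(0).round(4),"sides",[np.linalg.norm(P[i]-P[(i+1)%4]).round(4) for i in range(4)])
d=(P[0]-P[1]+P[3]-P[2]);print("lid y dir deg",np.degrees(np.arctan2(d[1],d[0])))
# white mask top and scene
for n,c,(x,y,w,h) in(("t",T,(235,130,80,70)),("s",S,(345,185,95,60))):
    p=c["pixels"][y:y+h,x:x+w].astype(int)
    m=((p.min(2)>=129) if n=="t" else ((p.min(2)>140)&(p[...,1]-p[...,2]>6))).astype(np.uint8)
    k=max(cv2.findContours(m,0,2)[0],key=cv2.contourArea); ap=cv2.convexHull(k)[:,0]
    ap=cv2.minAreaRect(plane(c,ap[:,0]+x,ap[:,1]+y,.018)[:,:2].astype(np.float32)); print(n,ap)
# rib top ends, top view at z=.048
r=z2(np.array([(150,168),(252,190)],float),0,0,5,5,235,130);print("rib",plane(T,r[:,0],r[:,1],.045).mean(0))
bt=z2(np.array([(87,132),(343,92),(355,262),(108,297)],float),0,0,5,5,340,140)
A=np.vstack([plane(T,bt[:2,0],bt[:2,1],.1505),plane(T,bt[2:,0],bt[2:,1],.0895)])
bs=z2(np.array([(520,452),(728,336),(635,313),(427,422)],float),400,300,4,4,222,205)
for o in range(4):
    b=np.roll(bs,o,0); B=np.vstack([plane(S,b[:2,0],b[:2,1],.1505),plane(S,b[2:,0],b[2:,1],.0895)])
    print(o,np.abs(A-B).max())
    if np.abs(A-B).max()<.02: print(B.round(4).tolist(), B.mean(0))
print(A.round(4).tolist(),A.mean(0),[np.linalg.norm(A[i]-A[(i+1)%4]).round(4) for i in range(4)])
for M in(A,): 
    d=M[0]-M[1]+M[3]-M[2]; print("box y dir",np.degrees(np.arctan2(d[1],d[0])))
```

```text
lid top corners [[0.697, 0.2638, 0.018], [0.6576, 0.0853, 0.018], [0.5293, 0.1175, 0.018], [0.5695, 0.294, 0.018]] c [0.6133 0.1901 0.018 ] sides [np.float64(0.1828), np.float64(0.1323), np.float64(0.181), np.float64(0.131)]
lid y dir deg 77.3546281471487
t ((0.6133081316947937, 0.19213348627090454), (0.18232925236225128, 0.13235850632190704), 76.22710418701172)
s ((0.6145768165588379, 0.1953650712966919), (0.1855187714099884, 0.13626033067703247), 76.02143859863281)
rib [0.61529169 0.19038718 0.045     ]
0 0.18126152129044382
1 0.2291106169652577
2 0.06523591083925018
3 0.1357733766900756
[[0.594, -0.1091, 0.1505], [0.6218, -0.2886, 0.1505], [0.5088, -0.3065, 0.0895], [0.4838, -0.1277, 0.0895]] [ 0.55209256 -0.20796577  0.12      ] [np.float64(0.1817), np.float64(0.1297), np.float64(0.1805), np.float64(0.1273)]
box y dir 98.38581222609423
```

```bash
cat >> h.py <<'E'
BOXC=np.array([.552,-.208,.120]); BOXYAW=8.4
def boxR(): return R.from_euler("ZY",[BOXYAW,-28],degrees=True)
def delta(pos,rotn,o=None):
    """shift (units of 50mm) and rotvec from the present pose"""
    from bench import ctrl
    o=o or ctrl.get_obs()
    rv=(rotn*rot(o["eef_rot"]).inv()).as_rotvec()
    return np.round((np.asarray(pos)-o["eef_pos"])/.05,2).tolist()+np.round(rv,3).tolist()
def toolR(base,flip=False):  # tool z = -base z, tool y along +/- base x
    return base*R.from_matrix(np.array([[0,1,0],[1,0,0],[0,0,-1]]) if not flip else np.array([[0,-1,0],[-1,0,0],[0,0,-1]]))
E
python3 - <<'E'
from h import *
S=dict(np.load("scene0.npz"))
b=np.array([(728,336),(520,452),(427,422),(635,313)],float)
b=np.c_[(b[:,0]-400+.5)/4-.5+222,(b[:,1]-300+.5)/4-.5+205]
B=np.vstack([plane(S,b[:2,0],b[:2,1],.1505),plane(S,b[2:,0],b[2:,1],.0895)])
print(B.round(4).tolist(),B.mean(0));d=B[0]-B[1]+B[3]-B[2]; print(np.degrees(np.arctan2(d[1],d[0])))
lid=R.from_euler("Z",-13.7,degrees=True)
for f in(0,1): print(delta([.614,.192,.10],toolR(lid,f)))
E
```

```text
[[0.6003, -0.1074, 0.1505], [0.627, -0.2786, 0.1505], [0.5151, -0.3045, 0.0895], [0.4891, -0.1258, 0.0895]] [ 0.5578543  -0.20404212  0.12      ]
98.56792506169283
[8.53, -7.02, -2.61, 0.0, -0.002, -1.477]
[8.53, -7.02, -2.61, 0.002, 0.0, 1.664]
```

>>> {"fn": "move_arm", "kwargs": {
  "plan": [0.85, -0.7, -0.26, 0, 0, -0.148, 1.7, -1.4, -0.52, 0, 0, -0.296, 2.55, -2.1, -0.78, 0, 0, -0.444, 3.4, -2.8, -1.04, 0, 0, -0.592, 4.25, -3.5, -1.3, 0, 0, -0.74, 5.1, -4.2, -1.56, 0, 0, -0.888, 5.95, -4.9, -1.82, 0, 0, -1.035, 6.8, -5.6, -2.08, 0, 0, -1.182, 7.65, -6.3, -2.34, 0, 0, -1.33, 8.53, -7.02, -2.61, 0, 0, -1.477],
  "grip": 50
}}

```text
time_s: 1.35
eef_pos: [0.6153, 0.1912, 0.0999]
eef_rot: [-0.0, 0.788, 0.616, -0.0]
wrist_force: [1.5, 0.5, -0.2]
opening: 0.588
grasp_force: 0.0
```

>>> {"fn": "move_arm", "kwargs": {
  "plan": [0, 0, 0, 0, 0, 0, 0, 0, 0, 0, 0, 0]
}}

```text
time_s: 1.6
eef_pos: [0.6136, 0.1924, 0.1]
eef_rot: [-0.001, 0.786, 0.618, -0.001]
wrist_force: [-0.1, 0.8, 0.2]
opening: 0.587
grasp_force: 0.0
```

Run:
```python
from h import *
T=grab("top");S=grab("scene")
f=lambda i:cv2.resize(i,(400,300),interpolation=cv2.INTER_CUBIC)
a=f(T["pixels"][130:190,235:315,::-1]);b=f(S["pixels"][165:240,340:440,::-1])
cv2.imwrite("pics/g.png",np.hstack([a,b]))
lid=R.from_euler("Z",-13.7,degrees=True)
print(delta([.614,.192,.023],toolR(lid)))
```

```text
[0.01, -0.03, -1.56, -0.0, -0.0, -0.002]
```

View pics/g.png

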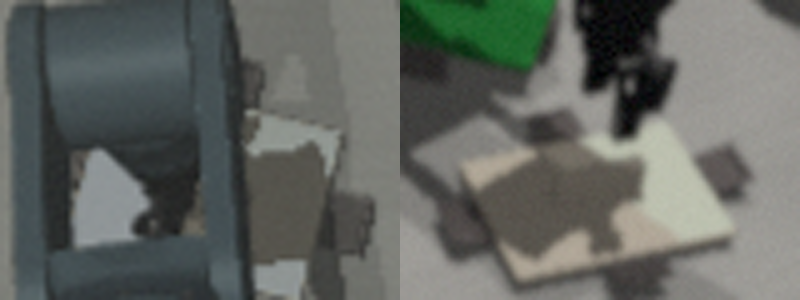

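The view shows the gripper above the lid with its fingers on either side of the rib, which lies in the arm's shadow. The clips are still up. I'll descend and close.

>>> {"fn": "move_arm", "kwargs": {
  "plan": [0, 0, -0.4, 0, 0, 0, 0, 0, -0.8, 0, 0, 0, 0, 0, -1.2, 0, 0, 0, 0, 0, -1.4, 0, 0, 0, 0, 0, -1.53, 0, 0, 0, 0, 0, -1.53, 0, 0, 0]
}}

```text
time_s: 2.45
eef_pos: [0.6142, 0.1924, 0.0239]
eef_rot: [-0.0, 0.786, 0.618, -0.0]
wrist_force: [-0.9, -0.5, 0.5]
opening: 0.587
grasp_force: 0.0
```

>>> {"fn": "move_arm", "kwargs": {
  "plan": [0, 0, 0, 0, 0, 0, 0, 0, 0, 0, 0, 0, 0, 0, 0, 0, 0, 0, 0, 0, 0, 0, 0, 0, 0, 0, 0, 0, 0, 0, 0, 0, 0, 0, 0, 0],
  "grip": 0
}}

```text
time_s: 3.2
eef_pos: [0.615, 0.1925, 0.0252]
eef_rot: [0.0, 0.786, 0.618, 0.001]
wrist_force: [-0.2, -0.2, 6.0]
opening: 0.153
grasp_force: 62.0
```

```bash
sed -i 's/^BOXC=.*/BOXC=np.array([.5545,-.2065,.120]); BOXYAW=8.5/' h.py
python3 - <<'E'
from h import *
B=boxR()
print(delta(BOXC+B.apply([0,0,.062+.02]),toolR(B)))
E
```

```text
[-1.97, -8.09, 3.34, -0.023, -0.49, 0.379]
```

>>> {"fn": "move_arm", "kwargs": {
  "plan": [0, 0, 0.5, 0, 0, 0, 0, 0, 1.3, 0, 0, 0, 0, 0, 2.2, 0, 0, 0, 0, 0, 3.2, 0, 0, 0, 0, 0, 4.0, 0, 0, 0, 0, 0, 4.0, 0, 0, 0]
}}

```text
time_s: 3.95
eef_pos: [0.6162, 0.1928, 0.2277]
eef_rot: [0.002, 0.786, 0.618, 0.003]
wrist_force: [0.3, 0.1, -4.0]
opening: 0.147
grasp_force: 60.8
```

>>> {"fn": "move_arm", "kwargs": {
  "plan": [-0.1, -0.5, 0.2, 0, 0, 0, -0.4, -1.4, 0.4, 0, -0.06, 0.05, -0.6, -2.4, 0.4, 0, -0.12, 0.1, -0.9, -3.4, 0.4, 0, -0.18, 0.14, -1.1, -4.4, 0.4, 0, -0.24, 0.18, -1.3, -5.4, 0.4, 0, -0.3, 0.23, -1.6, -6.4, 0.4, 0, -0.36, 0.28, -1.8, -7.4, 0.3, -0.01, -0.43, 0.33, -1.97, -7.9, 0, -0.02, -0.49, 0.37, -1.97, -8.09, -0.3, -0.02, -0.49, 0.379]
}}

```text
time_s: 5.2
eef_pos: [0.5129, -0.2128, 0.2051]
eef_rot: [0.154, 0.636, 0.734, 0.183]
wrist_force: [0.1, 0.4, -4.3]
opening: 0.154
grasp_force: 60.7
```

>>> {"fn": "move_arm", "kwargs": {
  "plan": [0, 0, 0, 0, 0, 0, 0, 0, 0, 0, 0, 0, 0, 0, 0, 0, 0, 0]
}}

```text
time_s: 5.58
eef_pos: [0.5162, -0.2113, 0.2096]
eef_rot: [0.157, 0.633, 0.735, 0.184]
wrist_force: [-0.2, -0.4, -3.5]
opening: 0.148
grasp_force: 60.7
```

Run:
```python
from h import *
from bench import ctrl
T=grab("top");S=grab("scene");np.savez("t1.npz",**T);np.savez("s1.npz",**S)
f=lambda i:cv2.resize(i,(400,300),interpolation=cv2.INTER_CUBIC)
cv2.imwrite("pics/p.png",np.hstack([f(T["pixels"][135:210,330:430,::-1]),cv2.resize(S["pixels"][190:280,210:330,::-1],(400,300),interpolation=cv2.INTER_CUBIC)]))
B=boxR();o=ctrl.get_obs()
print(delta(BOXC+B.apply([0,0,.062]),toolR(B)),B.inv().apply(o["eef_pos"]-BOXC))
L=o["eef_pos"]+B.apply([[sx*.068,sy*.093,.018-.0252] for sx,sy in((1,1),(1,-1),(-1,-1),(-1,1))])
p=proj(S,L);print(((p-[210,190])*400/120+[400,0]).round())
p=proj(T,L);print(((p-[330,135])*4).round())
```

```text
[0.19, 0.01, -0.7, -0.001, -0.001, -0.001] [0.00811391 0.000719   0.09739209]
[[687. -21.]
 [492.  79.]
 [422.  54.]
 [606. -36.]]
[[118. 141.]
 [340. 107.]
 [349. 258.]
 [134. 290.]]
```

View pics/p.png

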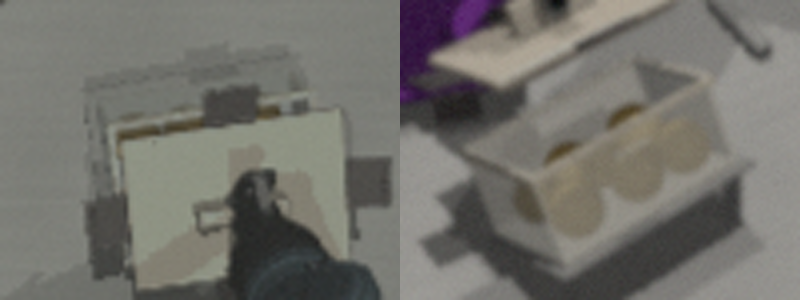

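The top view shows the lid tilted over the box, with its corners at (122,141), (343,108) and (137,290), within about 3 mm of prediction. In that camera the lid sits 2.5 mm towards -y of the TCP, which agrees with the box estimate used. I'll go down in stages.

```bash
sed -i 's/^BOXC=.*/BOXC=np.array([.554,-.206,.120]); BOXYAW=8.5/' h.py
python3 - <<'E'
from h import *
B=boxR()
for z in(.04,.028,.017): print(delta(BOXC+B.apply([0,0,z]),toolR(B)))
E
```

```text
[0.38, 0.05, -1.09, -0.001, -0.001, -0.001]
[0.49, 0.07, -1.3, -0.001, -0.001, -0.001]
[0.6, 0.09, -1.5, -0.001, -0.001, -0.001]
```

>>> {"fn": "move_arm", "kwargs": {
  "plan": [0.1, 0.02, -0.4, 0, 0, 0, 0.25, 0.04, -0.8, 0, 0, 0, 0.38, 0.05, -1.09, 0, 0, 0, 0.43, 0.06, -1.18, 0, 0, 0, 0.46, 0.06, -1.24, 0, 0, 0, 0.49, 0.07, -1.3, 0, 0, 0, 0.49, 0.07, -1.3, 0, 0, 0]
}}

```text
time_s: 6.55
eef_pos: [0.5404, -0.2086, 0.1445]
eef_rot: [0.157, 0.634, 0.735, 0.184]
wrist_force: [-1.0, -0.0, -4.0]
opening: 0.149
grasp_force: 60.6
```

Run:
```python
from h import *
from bench import ctrl
T=grab("top");S=grab("scene");np.savez("t2.npz",**T);np.savez("s2.npz",**S)
B=boxR();o=ctrl.get_obs()
print(delta(BOXC+B.apply([0,0,.017]),toolR(B)),B.inv().apply(o["eef_pos"]-BOXC),o["wrist_force"].round(1),o["torque"].round(2))
cv2.imwrite("pics/q.png",np.hstack([cv2.resize(T["pixels"][135:210,330:430,::-1],(400,300),interpolation=cv2.INTER_CUBIC),cv2.resize(S["pixels"][190:280,210:330,::-1],(400,300),interpolation=cv2.INTER_CUBIC)]))
```

```text
[0.11, 0.03, -0.19, -0.002, -0.001, 0.0] [-0.00065532 -0.00065329  0.02822985] [-0.4 -1.1 -3.4] [-0.08  0.62  0.01]
```

View pics/q.png

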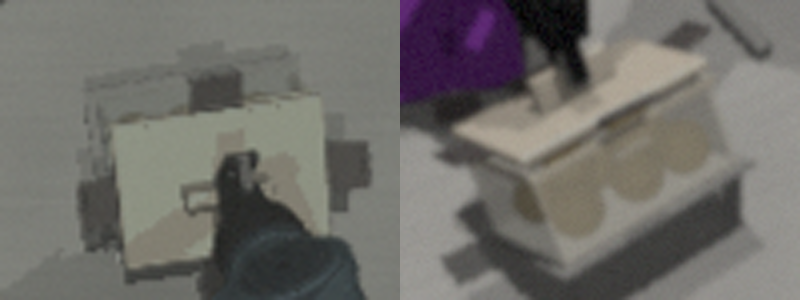

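The lid is square over the rim, aligned to about 2 mm, with all clips out. I'll lower it and shift it about 1 mm downhill.

>>> {"fn": "move_arm", "kwargs": {
  "plan": [0.01, 0.01, -0.06, 0, 0, 0, 0.03, 0.02, -0.11, 0, 0, 0, 0.06, 0.02, -0.16, 0, 0, 0, 0.09, 0.02, -0.21, 0, 0, 0, 0.09, 0.02, -0.21, 0, 0, 0]
}}

```text
time_s: 7.28
eef_pos: [0.5437, -0.2075, 0.1357]
eef_rot: [0.156, 0.633, 0.736, 0.183]
wrist_force: [-34.0, 3.7, 29.7]
opening: 0.152
grasp_force: 67.0
```

Run:
```python
from h import *
from bench import ctrl
B=boxR();o=ctrl.get_obs()
print(B.inv().apply(o["eef_pos"]-BOXC),o["wrist_force"].round(1),o["torque"].round(2),B.inv().apply(o["wrist_force"]).round(1))
```

```text
[-1.84588969e-03 -6.28366309e-06  1.87339047e-02] [-34.    3.7  29.7] [1.24 2.74 0.79] [-15.3   8.7  41.7]
```

>>> {"fn": "move_arm", "kwargs": {
  "plan": [-0.03, 0, 0.0, 0, 0, 0, -0.04, -0.01, -0.02, 0, 0, 0, -0.04, -0.01, -0.02, 0, 0, 0]
}}

```text
time_s: 7.65
eef_pos: [0.5436, -0.2076, 0.1357]
eef_rot: [0.157, 0.633, 0.735, 0.185]
wrist_force: [-17.4, 6.6, 24.2]
opening: 0.149
grasp_force: 65.3
```

Run:
```python
from h import *
from bench import ctrl
B=boxR();o=ctrl.get_obs()
print(B.inv().apply(o["eef_pos"]-BOXC),B.inv().apply(o["torque"]).round(2),B.inv().apply(o["wrist_force"]).round(1))
T=grab("top");S=grab("scene")
cv2.imwrite("pics/r.png",np.hstack([cv2.resize(T["pixels"][135:210,330:430,::-1],(400,300),interpolation=cv2.INTER_CUBIC),cv2.resize(S["pixels"][195:275,220:320,::-1],(400,320),interpolation=cv2.INTER_CUBIC)[:300]]))
```

```text
[-1.94058037e-03 -3.75685051e-05  1.87617114e-02] [ 2.    0.84 -0.08] [-3.   9.1 29. ]
```

View pics/r.png

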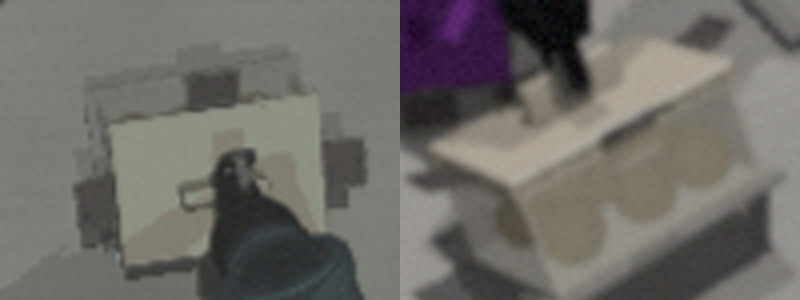

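The lid now sits on the rim in both views, with the flange meeting the front and back edges and no visible gap. I'll release it and retreat along the box normal.

>>> {"fn": "move_arm", "kwargs": {
  "plan": [0, 0, 0, 0, 0, 0, 0, 0, 0, 0, 0, 0, 0, 0, 0, 0, 0, 0, 0, 0, 0, 0, 0, 0],
  "grip": 45
}}

```text
time_s: 8.25
eef_pos: [0.5429, -0.2081, 0.1326]
eef_rot: [0.157, 0.634, 0.735, 0.184]
wrist_force: [-0.6, 0.4, -0.5]
opening: 0.532
grasp_force: 0.0
```

>>> {"fn": "move_arm", "kwargs": {
  "plan": [-0.1, 0, 0.2, 0, 0, 0, -0.3, -0.04, 0.6, 0, 0, 0, -0.6, -0.08, 1.2, 0, 0, 0, -1.0, -0.14, 2.0, 0, 0, 0, -1.5, -0.2, 3.0, 0, 0, 0, -1.5, -0.2, 3.0, 0, 0, 0],
  "grip": 45
}}

```text
time_s: 9.0
eef_pos: [0.4682, -0.2202, 0.2884]
eef_rot: [0.161, 0.633, 0.735, 0.182]
wrist_force: [0.4, -1.2, -0.0]
opening: 0.526
grasp_force: 0.0
```

Run:
```python
from h import *
from bench import ctrl
B=boxR();o=ctrl.get_obs()
T=grab("top");S=grab("scene");np.savez("t3.npz",**T);np.savez("s3.npz",**S)
a=cv2.resize(T["pixels"][135:210,330:430,::-1],(400,300),interpolation=cv2.INTER_CUBIC);b=cv2.resize(S["pixels"][195:270,220:320,::-1],(400,300),interpolation=cv2.INTER_CUBIC)
C=[[sx*.068,sy*.093,.010] for sx,sy in((1,1),(1,-1),(-1,-1),(-1,1))]
P=BOXC+B.apply(C)
for im,c,x,y in((a,T,330,135),(b,S,220,195)):
    for p in (proj(c,P)-[x-.5,y-.5])*4-.5: cv2.circle(im,tuple(int(round(v)) for v in p),2,(0,0,255),-1)
cv2.imwrite("pics/s.png",np.hstack([a,b]))
print(B.inv().apply(o["eef_pos"]-BOXC))
```

```text
[ 0.00225878 -0.00140231  0.18952251]
```

View pics/s.png

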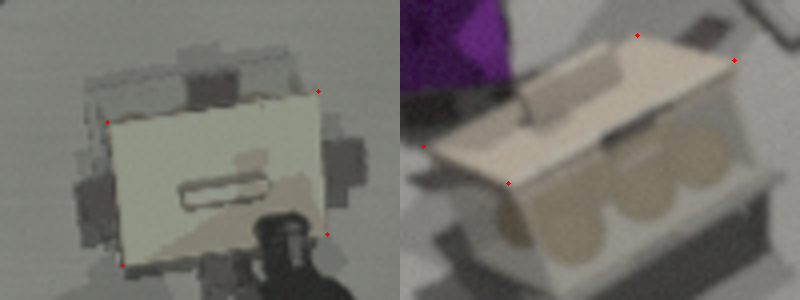

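The projected corners of a seated lid (red) lie on the lid's corners within about a pixel in both views. The lid is seated with the clips still out. Now I'll work out the clip pushes with shut fingers.

```bash
cat > w.py <<'E'
from h import *
import sys,json
def rows(wp):
    B=boxR()
    for p in wp: print(p,delta(BOXC+B.apply(np.array(p)/1000),toolR(B)))
rows(json.loads(sys.argv[1]))
E
python3 w.py '[[0,-117,60],[0,-117,30],[0,-117,5],[0,-117,-20],[0,-112,-20],[0,-107,-20]]'
```

```text
[0, -117, 60] [1.52, -2.15, -2.22, -0.0, -0.001, 0.001]
[0, -117, 30] [1.8, -2.11, -2.75, -0.0, -0.001, 0.001]
[0, -117, 5] [2.03, -2.07, -3.19, -0.0, -0.001, 0.001]
[0, -117, -20] [2.26, -2.04, -3.63, -0.0, -0.001, 0.001]
[0, -112, -20] [2.24, -1.94, -3.63, -0.0, -0.001, 0.001]
[0, -107, -20] [2.23, -1.84, -3.63, -0.0, -0.001, 0.001]
```

>>> {"fn": "move_arm", "kwargs": {
  "plan": [0.3, -0.9, -0.2, 0, 0, 0, 0.8, -1.7, -1.0, 0, 0, 0, 1.52, -2.15, -2.22, 0, 0, 0, 1.8, -2.11, -2.75, 0, 0, 0, 2.03, -2.07, -3.19, 0, 0, 0, 2.15, -2.06, -3.41, 0, 0, 0, 2.26, -2.04, -3.63, 0, 0, 0, 2.24, -1.94, -3.63, 0, 0, 0, 2.23, -1.84, -3.63, 0, 0, 0, 2.23, -1.84, -3.63, 0, 0, 0],
  "grip": 0
}}

```text
time_s: 10.35
eef_pos: [0.5796, -0.3102, 0.1024]
eef_rot: [0.158, 0.634, 0.735, 0.183]
wrist_force: [1.8, -2.0, -1.0]
opening: 0.002
grasp_force: 0.9
```

```bash
cat >> w.py <<'E'
from bench import ctrl
o=ctrl.get_obs();B=boxR()
print("box frame TCP",(B.inv().apply(o["eef_pos"]-BOXC)*1000).round(1),"F",B.inv().apply(o["wrist_force"]).round(1),o["time_s"])
E
python3 w.py '[[0,-116,-20],[0,-122,10],[30,-125,60],[97,-60,60],[97,0,60],[97,0,30],[97,0,5],[97,0,-20],[92,0,-20],[88,0,-20]]'
```

```text
[0, -116, -20] [0.02, -0.18, -0.0, -0.001, -0.0, 0.0]
[0, -122, 10] [-0.24, -0.34, 0.53, -0.001, -0.0, 0.0]
[30, -125, 60] [-0.17, -0.39, 1.69, -0.001, -0.0, 0.0]
[97, -60, 60] [0.8, 1.07, 2.32, -0.001, -0.0, 0.0]
[97, 0, 60] [0.63, 2.25, 2.32, -0.001, -0.0, 0.0]
[97, 0, 30] [0.9, 2.29, 1.79, -0.001, -0.0, 0.0]
[97, 0, 5] [1.14, 2.33, 1.35, -0.001, -0.0, 0.0]
[97, 0, -20] [1.37, 2.36, 0.91, -0.001, -0.0, 0.0]
[92, 0, -20] [1.28, 2.35, 0.86, -0.001, -0.0, 0.0]
[88, 0, -20] [1.21, 2.34, 0.83, -0.001, -0.0, 0.0]
box frame TCP [   0.5 -106.8  -20.2] F [ 0.8 -2.2 -1.6] 10.35
```

>>> {"fn": "move_arm", "kwargs": {
  "plan": [-0.01, 0.04, 0, 0, 0, 0, -0.01, 0.08, 0, 0, 0, 0, -0.01, 0.08, 0, 0, 0, 0]
}}

```text
time_s: 10.72
eef_pos: [0.5796, -0.31, 0.1033]
eef_rot: [0.16, 0.634, 0.734, 0.182]
wrist_force: [1.4, -10.8, -2.9]
opening: 0.002
grasp_force: 5.6
```

```bash
python3 w.py '[[0,-116,-20]]'
python3 - <<'E'
from h import *
T=grab("top");S=grab("scene")
cv2.imwrite("pics/u.png",np.hstack([cv2.resize(T["pixels"][135:210,330:430,::-1],(400,300),interpolation=cv2.INTER_CUBIC),cv2.resize(S["pixels"][195:270,210:310,::-1],(400,300),interpolation=cv2.INTER_CUBIC)]))
E
```

```text
[0, -116, -20] [0.02, -0.19, -0.02, 0.005, 0.001, 0.003]
box frame TCP [   0.9 -106.6  -19.4] F [ -1.6 -10.9  -2.5] 10.725
```

View pics/u.png

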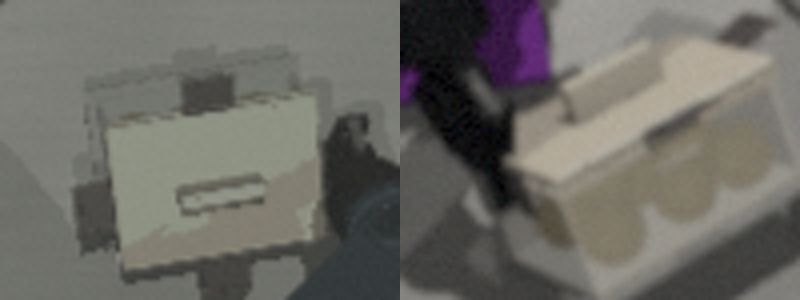

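The lid still fits the rim, and the finger bears on the -y clip with 11 N at its expected shut position. Next is the +x clip.

>>> {"fn": "move_arm", "kwargs": {
  "plan": [0.03, -0.26, 0, 0, 0, 0, -0.23, -0.42, 0.53, 0, 0, 0, -0.16, -0.47, 1.69, 0, 0, 0, 0.3, 0.2, 2.1, 0, 0, 0, 0.81, 0.99, 2.32, 0, 0, 0, 0.64, 2.17, 2.32, 0, 0, 0, 0.91, 2.21, 1.79, 0, 0, 0, 1.15, 2.25, 1.35, 0, 0, 0, 1.38, 2.28, 0.91, 0, 0, 0, 1.29, 2.27, 0.86, 0, 0, 0]
}}

```text
time_s: 12.08
eef_pos: [0.6428, -0.1913, 0.1425]
eef_rot: [0.155, 0.634, 0.735, 0.184]
wrist_force: [1.8, 0.9, 0.1]
opening: 0.003
grasp_force: 0.6
```

```bash
python3 w.py '[[97,0,-20],[92,0,-20],[88,0,-20],[84,0,-20]]'
```

```text
[97, 0, -20] [0.1, -0.01, 0.11, -0.005, -0.004, -0.001]
[92, 0, -20] [0.02, -0.03, 0.06, -0.005, -0.004, -0.001]
[88, 0, -20] [-0.05, -0.04, 0.02, -0.005, -0.004, -0.001]
[84, 0, -20] [-0.12, -0.05, -0.02, -0.005, -0.004, -0.001]
box frame TCP [ 90.1   1.4 -22.4] F [ 1.8  0.6 -0.9] 12.075
```

>>> {"fn": "move_arm", "kwargs": {
  "plan": [-0.05, -0.02, -0.01, 0, 0, 0, -0.1, -0.03, -0.03, 0, 0, 0, -0.14, -0.03, -0.05, 0, 0, 0, -0.14, -0.03, -0.05, 0, 0, 0]
}}

```text
time_s: 12.58
eef_pos: [0.6364, -0.1946, 0.1425]
eef_rot: [0.157, 0.634, 0.735, 0.183]
wrist_force: [-0.1, -0.3, 1.7]
opening: 0.002
grasp_force: 0.8
```

```bash
python3 w.py '[[97,0,-20]]'
```

```text
[97, 0, -20] [0.23, 0.05, 0.11, -0.001, -0.001, 0.001]
box frame TCP [ 84.   -0.9 -19.1] F [ 0.7 -0.3  1.5] 12.575
```

>>> {"fn": "move_arm", "kwargs": {
  "plan": [-0.05, -0.01, -0.03, 0, 0, 0, -0.1, -0.02, -0.06, 0, 0, 0, -0.1, -0.02, -0.06, 0, 0, 0]
}}

```text
time_s: 12.95
eef_pos: [0.6335, -0.1951, 0.1411]
eef_rot: [0.159, 0.633, 0.734, 0.185]
wrist_force: [10.0, 3.3, 3.5]
opening: 0.001
grasp_force: 5.3
```

```bash
python3 w.py '[[97,0,-20]]'
```

```text
[97, 0, -20] [0.29, 0.06, 0.14, -0.001, 0.004, 0.001]
box frame TCP [ 80.8  -1.  -19.1] F [10.8  1.8 -1.7] 12.95
```

```bash
python3 w.py '[[92,0,-20],[98,0,15],[90,20,60],[40,80,60],[0,117,60],[0,117,30],[0,117,5],[0,117,-20],[0,112,-20],[0,107,-20]]'
```

```text
[92, 0, -20] [0.2, 0.05, 0.09, -0.001, 0.004, 0.001]
[98, 0, 15] [-0.02, 0.02, 0.76, -0.001, 0.004, 0.001]
[90, 20, 60] [-0.64, 0.33, 1.48, -0.001, 0.004, 0.001]
[40, 80, 60] [-1.69, 1.39, 1.01, -0.001, 0.004, 0.001]
[0, 117, 60] [-2.49, 2.01, 0.64, -0.001, 0.004, 0.001]
[0, 117, 30] [-2.22, 2.06, 0.11, -0.001, 0.004, 0.001]
[0, 117, 5] [-1.98, 2.09, -0.33, -0.001, 0.004, 0.001]
[0, 117, -20] [-1.75, 2.12, -0.78, -0.001, 0.004, 0.001]
[0, 112, -20] [-1.74, 2.03, -0.78, -0.001, 0.004, 0.001]
[0, 107, -20] [-1.72, 1.93, -0.78, -0.001, 0.004, 0.001]
box frame TCP [ 80.8  -1.  -19.1] F [10.8  1.8 -1.7] 12.95
```

>>> {"fn": "move_arm", "kwargs": {
  "plan": [0.25, 0.06, 0.12, 0, 0, 0, 0.03, 0.03, 0.79, 0, 0, 0, -0.59, 0.34, 1.51, 0, 0, 0, -1.1, 0.9, 1.3, 0, 0, 0, -1.64, 1.4, 1.04, 0, 0, 0, -2.44, 2.02, 0.67, 0, 0, 0, -2.17, 2.07, 0.14, 0, 0, 0, -1.93, 2.1, -0.3, 0, 0, 0, -1.7, 2.13, -0.75, 0, 0, 0, -1.7, 2.13, -0.75, 0, 0, 0]
}}

```text
time_s: 14.2
eef_pos: [0.5452, -0.0873, 0.0992]
eef_rot: [0.154, 0.634, 0.735, 0.183]
wrist_force: [-0.8, -0.1, 0.3]
opening: -0.002
grasp_force: 0.0
```

>>> {"fn": "move_arm", "kwargs": {
  "plan": [0.01, -0.1, 0, 0, 0, 0, 0.03, -0.2, 0, 0, 0, 0, 0.04, -0.26, 0, 0, 0, 0, 0.04, -0.26, 0, 0, 0, 0]
}}

```text
time_s: 14.7
eef_pos: [0.548, -0.1004, 0.1018]
eef_rot: [0.156, 0.633, 0.735, 0.184]
wrist_force: [-3.2, 8.2, 3.6]
opening: 0.003
grasp_force: 4.2
```

```bash
python3 w.py '[[0,117,-20]]'
```

```text
[0, 117, -20] [-0.04, 0.23, 0.01, -0.005, -0.002, -0.001]
box frame TCP [-1.000e-01  1.054e+02 -2.060e+01] F [0.  8.6 4.1] 14.7
```

```bash
python3 w.py '[[0,115,-20],[0,120,20],[-40,110,60],[-70,60,60],[-93,0,60],[-93,0,30],[-93,0,5],[-93,0,-20]]'
```

```text
[0, 115, -20] [-0.03, 0.19, 0.01, -0.005, -0.002, -0.001]
[0, 120, 20] [-0.42, 0.23, 0.72, -0.005, -0.002, -0.001]
[-40, 110, 60] [-1.46, -0.12, 1.05, -0.005, -0.002, -0.001]
[-70, 60, 60] [-1.84, -1.19, 0.77, -0.005, -0.002, -0.001]
[-93, 0, 60] [-2.06, -2.44, 0.55, -0.005, -0.002, -0.001]
[-93, 0, 30] [-1.78, -2.4, 0.02, -0.005, -0.002, -0.001]
[-93, 0, 5] [-1.55, -2.36, -0.42, -0.005, -0.002, -0.001]
[-93, 0, -20] [-1.32, -2.33, -0.86, -0.005, -0.002, -0.001]
box frame TCP [-1.000e-01  1.054e+02 -2.060e+01] F [0.  8.6 4.1] 14.7
```

>>> {"fn": "move_arm", "kwargs": {
  "plan": [-0.03, 0.22, 0.01, 0, 0, 0, -0.42, 0.26, 0.72, 0, 0, 0, -1.46, -0.09, 1.05, 0, 0, 0, -1.84, -1.16, 0.77, 0, 0, 0, -2.06, -2.3, 0.55, 0, 0, 0, -2.06, -2.41, 0.55, 0, 0, 0, -1.78, -2.37, 0.02, 0, 0, 0, -1.55, -2.33, -0.42, 0, 0, 0, -1.32, -2.3, -0.86, 0, 0, 0, -1.32, -2.3, -0.86, 0, 0, 0]
}}

```text
time_s: 15.95
eef_pos: [0.4821, -0.2146, 0.0571]
eef_rot: [0.155, 0.634, 0.735, 0.184]
wrist_force: [-0.3, -0.1, -0.1]
opening: 0.001
grasp_force: 0.0
```

>>> {"fn": "move_arm", "kwargs": {
  "plan": [0.06, 0.01, 0.03, 0, 0, 0, 0.12, 0.02, 0.06, 0, 0, 0, 0.18, 0.03, 0.1, 0, 0, 0, 0.18, 0.03, 0.1, 0, 0, 0]
}}

```text
time_s: 16.45
eef_pos: [0.4879, -0.214, 0.0609]
eef_rot: [0.154, 0.634, 0.736, 0.182]
wrist_force: [-17.4, -3.5, -10.5]
opening: -0.0
grasp_force: 10.2
```

```bash
python3 w.py '[[-93,0,-20],[-81,0,-20]]'
```

```text
[-93, 0, -20] [-0.12, -0.06, -0.04, -0.002, -0.008, -0.001]
[-81, 0, -20] [0.09, -0.02, 0.07, -0.002, -0.008, -0.001]
box frame TCP [-86.5   1.9 -20.9] F [-20.5  -0.9  -0.9] 16.45
```

Contact is at the expected shut position with 20 N. I'll retreat clear and look.

>>> {"fn": "move_arm", "kwargs": {
  "plan": [-0.3, -0.05, -0.12, 0, 0, 0, -0.6, -0.1, 0.4, 0, 0, 0, -1.0, -0.15, 1.4, 0, 0, 0, -1.4, -0.15, 2.5, 0, 0, 0, -1.8, 0.6, 3.3, 0, 0, 0, -1.8, 1.7, 3.6, 0, 0, 0, -1.8, 2.8, 3.8, 0, 0, 0, -1.8, 3.9, 3.8, 0, 0, 0, -1.8, 5.0, 3.8, 0, 0, 0, -1.8, 5.0, 3.8, 0, 0, 0]
}}

```text
time_s: 17.7
eef_pos: [0.401, 0.041, 0.2552]
eef_rot: [0.157, 0.628, 0.739, 0.186]
wrist_force: [0.1, -1.1, 0.1]
opening: 0.001
grasp_force: 0.0
```

Run:
```python
from h import *
T=grab("top");S=grab("scene");B=boxR()
a=cv2.resize(T["pixels"][135:210,330:430,::-1],(400,300),interpolation=cv2.INTER_CUBIC);b=cv2.resize(S["pixels"][195:270,220:320,::-1],(400,300),interpolation=cv2.INTER_CUBIC)
P=BOXC+B.apply([[sx*.068,sy*.093,.010] for sx,sy in((1,1),(1,-1),(-1,-1),(-1,1))])
for im,c,x,y in((a,T,330,135),(b,S,220,195)):
    for p in (proj(c,P)-[x-.5,y-.5])*4-.5: cv2.circle(im,tuple(int(round(v)) for v in p),2,(0,0,255),-1)
cv2.imwrite("pics/v.png",np.vstack([np.hstack([a,b]),np.hstack([cv2.resize(c["pixels"][:,:,::-1],(400,250)) for c in(T,S)])]))
```

```text
(no output)
```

View pics/v.png

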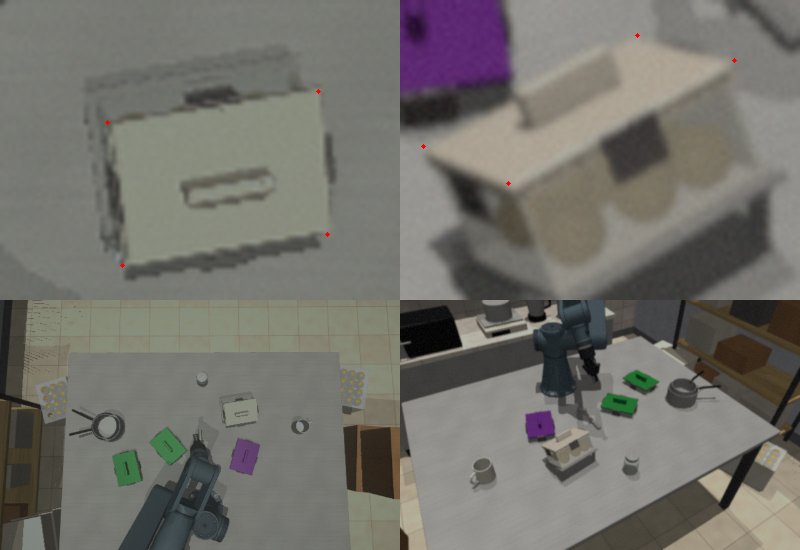

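The final view shows the lid flush on its expected corners. The +x and -y clips hang flat against the box, and nothing sticks out on the +y or front side. The saucepans, jar, mug and spoon appear unmoved.

```bash
python3 -c "
from bench import ctrl
print(ctrl.hand_in())"
```

```text
the job is handed in; nothing more can be done
None
```

The white lid sits flush on the box and all four clips are down. I pressed each to its stop; the front one couldn't be seen in the last pictures. The other items were not touched, and the job was handed in at about 18 s; no verdict came back.

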